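# Arm the counter torque tester and hold its splined adapter home

## Task

Take the green plug from the wooden rack and push it fully home in the green-ringed terminal of the torque tester. Then take the adapter with the square red head, turn it until its splines mesh with the cross-shaped socket of the spindle, slide it fully home against the spring and finish while still holding it pressed flush there: do not let go. Leave the blue-headed adapter and the other things on the counter where they are.

Things in the scene. Friction and masses are not known exactly. Their poses are not given: they have to be found in the camera images.
- tester: Grey box of a bench torque tester, fixed, 200 (x) x 270 (y) x 70 mm high, its origin at the centre of its underside, z up. Its own frame: spindle axis at x -30, y +65 mm; terminal at x -30, y -75 mm; a black display housing 26 mm high stands on its top at x +54 to +90 mm, y -65 to +65.
- socket (a point): Centre of the spindle's flat top face, at the mouth of its socket, 106 mm above the table; z up, x and y along the bars of the cross. Steel spindle, 54 mm wide, 36 mm high over the tester's top. Socket: plus-shaped slot, bars 26 x 8 mm, mouth chamfered 1.5 mm, same every quarter turn; a yellow spring plunger waits 14 mm below the face. The spindle turns stiffly (0.25 N m friction).
- spindle (a joint): Turn of the spindle about its vertical axis relative to the tester, rad, counter-clockwise from above positive; at 0 the bars of the cross lie along the tester's x and y. Starts anywhere within +-0.75.
- plunger (a joint): How far the yellow spring plunger in the socket is pushed down, m: 0 untouched, 0.016 when the adapter is fully home (its end stop is at 0.018). It pushes back with 2 N at first and 8.4 N when the adapter is home, and lifts the adapter 16 mm out again if it is let go.
- terminal (a point): Centre of the mouth of the terminal's round hole, on the top of a black block 44 x 44 mm with a green ring, 100 mm above the table and 30 mm above the tester's top; z up. Hole 9.5 mm wide, mouth chamfered 2 mm, 27 mm deep.
- rack: Wooden block, fixed, 70 (x) x 240 (y) x 40 mm high, origin at the centre of its underside; through holes on its y axis at +80 (31 mm wide), 0 (12 mm wide) and -80 mm (31 mm wide). The plug hangs in the middle hole, the two adapters in the outer ones, either way round, each resting on its collar.
- plug: Green-headed plug, about 40 g, upright in the rack; origin at the lower tip of its pin, z up. Brass pin 7 mm thick, 24 mm long, tapered tip; black collar 24 mm wide, z 24 to 28 mm; round green head 18 mm wide, z 28 to 54 mm. Fully home the collar lies on the terminal block, the tip 24 mm below the mouth.
- adapter: Adapter with a square red head, 105 to 180 g, hanging upright in the rack; origin at the lower end of its stem, z up. Plus-shaped steel stem, z 0 to 30 mm, bars (its x and y) 24 x 6 mm, tapered over the lowest 4 mm; round dark collar 36 mm wide, z 30 to 36; head 24 x 24 mm, z 36 to 66, sides parallel to the splines' x and y. Fully home the collar lies flush on the spindle's face.
- spare: Bystander: adapter with a round blue head (26 mm) and a plain round stem, hanging in the other large hole of the rack; origin at the lower end of its stem, 66 mm tall. Leave it.
- carton_a: Bystander: orange-red carton of screws, 90 x 140 x 70 mm, origin at the centre of its underside.
- carton_b: Bystander: orange-red carton of screws, 100 x 120 x 55 mm, origin at the centre of its underside.
- jar: Bystander: amber jar with white cap, 60 mm wide, 85 mm high, origin at the centre of its underside.
- driver: Bystander: screwdriver with orange handle lying on the counter along its x.
- bolt: Bystander: large steel bolt standing on its head, 36 mm wide, 63 mm high, origin under its centre.
- tape: Bystander: yellow tape measure, 60 x 28 x 56 mm, origin at the centre of its underside.

How it is judged (in metres and radians):
On the way, in this order (a step that is already met when the one before it is completed fails the run):
1. the green plug is fully home in the terminal (horizontal distance between plug and terminal below 0.004 m and z of plug in the frame of terminal below -0.021 m and angle between plug's own z axis and vertical below 0.12 rad), for 0.2 s.
2. the splined adapter is meshed and pressed home in the spindle (horizontal distance between adapter and socket below 0.004 m and z of adapter in the frame of socket below -0.027 m and angle between adapter's own z axis and vertical below 0.1 rad and (angle between the x axis of adapter and the x axis of socket, either way round below 0.17 rad or angle between the x axis of adapter and the x axis of socket, either way round above 1.4 rad) and value of joint plunger above 0.013 m and contact force between any of the fingers, the arm and adapter above 2 N), for 0.2 s.
At the end, for the whole second after the job is handed in: Plug upright in the terminal, within 4 mm of its axis, tip at least 21 mm deep; red adapter upright in the socket within 4 mm, meshed within 0.17 rad, stem at least 27 mm deep (30 is flush), plunger down over 13 mm, robot still gripping or pressing it (over 2 N) (all of step 1 and all of step 2); the arm keeps its last pose, push and grip.
It fails at once if the blue-headed adapter is moved more than 30 mm (distance of spare from where it was at the start of the episode above 0.03 m).
It fails at once if a carton, jar, screwdriver, bolt or tape measure is moved more than 30 mm (distance of any of carton_a, carton_b, jar, driver, bolt, tape from where it was at the start of the episode above 0.03 m).
It also fails if it takes over 53 s, if anything falls off the work surface, if the arm or the gripper's body presses on something with over 40 N, if the wrist force passes 120 N, or if a joint passes its speed limit or range.

## Robot

A 6-joint arm with a two-finger parallel gripper is mounted at the origin on the work surface. World frame = base frame: x ahead of the robot, y to its left, z up, the work surface at z = 0. Lengths are in m, angles in degrees, forces in N, time in s.
With the tool pointing down it reaches from about 0.4 to 0.825 m from the base axis. Payload 7 kg.
Tool frame: the origin (TCP) lies midway between the tips of the shut fingers; the grasp point (between the pads) lies 19 mm behind it (grip_depth is the distance from the TCP to the grasp point, in m); z points along the fingers, y is the direction in which the jaws open and shut (so a half turn about z gives the same grasp; the last joint's range is limited). The gripper opens to 88 mm and grips with 3 to 60 N. Pads are 19 mm wide; open, the fingers measure 130 mm over their backs; the gripper's body (78 mm by 193 mm) begins 47 mm behind the grasp point.
Start: joints at [79.59, 20.546, 0.682, 0, -70.136, -16.507], TCP at [0.306, 0.602, 0.227] pointing down, gripper open.
Joint ranges: [-176.03, 176.03], [-82.01, 121.73], [-58.28, 71.71], [-173.87, 95.51], [-174.79, -0.11], [-173.66, 173.66]. Speed limits (degrees/s): [136.94, 136.94, 172.46, 180, 180, 180].

## Interface

Orientations are given as [roll, pitch, yaw] about the fixed x, y, z axes, in that order (R = Rz(yaw) Ry(pitch) Rx(roll)).
In Python, from plant import * gives the robot as it stands.
- The arm moves only by the shell command python3 -m inch 'ROWS'. ROWS is JSON, a list of rows, each an object of numbers: "ax", "ay", "az": the turn, a rotation vector about the tool's x, y, z in degrees; "dx", "dy", "dz": the shift along the tool's x, y, z in mm; "fingers": the finger opening in mm, from 0 to 87.6. In form: [{"ax": .., "ay": .., "az": .., "dx": .., "dy": .., "dz": .., "fingers": ..}, ...]. A call has 1 to 8 rows; each row is the pose to reach, as a shift and turn from the pose commanded when the call began, along the tool's axes at that moment; what a row does not reach only later rows make up. A row lasts 1/8 s, in which the tool goes at most 62.5 mm and 10.7 degrees, less where a joint would pass 70% of its speed; a pose out of reach is approached as far as the arm can. A call with a gripper value outside its range is refused whole. The fingers move at their own pace and stop on an object; the grip force is fixed at half the most. Time passes only in rows, so rows that repeat a pose let the fingers close. It gives the time, the measured TCP pose, the force and the opening at its end, in the units of the state.
- get_obs(): the state, without advancing time (a new reading comes with each control period).
- snapshot(name): name is "side" or "top"; returns a dict with "image" (420x560x3 uint8, red, green, blue), "fx", "fy", "cx", "cy" (pixels), "rvec" (rotation vector, rad) and "tvec" (3), from world to camera coordinates, as OpenCV has them. Camera axes: x right, y down, z forward; pixel columns grow to the right and rows downward; lengths in m; the calibration is good to about 2 mm. A picture is of the moment at which its call begins. There is no depth.
- close_job(): hands the job in, once; it reports no verdict.
Trained networks look in the newest picture that a camera, given by its name, has taken for a name from the list of things; names that differ only in an ending like _2 or _b are one class to them, and where a whole thing is asked for, a point or a joint stands for the part that bears it (a point fixed in the world has none). Each returns a list of dicts, best first, with "score" (0 to 1); they miss things now and then, are a little off and sometimes report something else, mostly with a low value. They report only what shows in the picture. A call takes as long as a camera call.
- search_frame(target, camera): "bbox" ([centre column, centre row, width, height] in pixels, round what is visible of it).
- trace(target, camera): "mask" (420x560 bool, what is visible of it) and "bbox" ([centre column, centre row, width, height] in pixels, round what is visible of it).
- landmark_of(target, camera): "position" ([column, row] in pixels: a listed point, or the origin of a listed thing).
The state is a dict: "clock": time; "joint_pos": joint angles; "qvel": joint speeds; "tau": joint torques, N m; "tool_pos": TCP position; "orientation": TCP orientation; "force": force on the tool from outside, world axes, zero at the start; "moment": the same for the moment, N m; "opening": finger opening in m.
Only numpy, scipy, OpenCV 4.12 (cv2) and the standard library are available. Lean on these libraries where they do the work, as an engineer would, in place of code of your own. Each camera call takes 0.05 s, during which the arm holds its last target.

## Working session

There is one attempt and no reset: what is moved stays moved. The work goes in short steps, Python scripts to look and compute and a shell command to move; the robot and the scene stay as the last step left them, time stands still between calls to the robot, and variables do not carry over. Pictures are saved under pics/ and viewed, and the job is handed in when it is done.

```bash
ls; mkdir -p pics; cat > a.py <<'E'
from plant import *
import cv2,numpy as np
def snap(c,n):
    s=snapshot(c); cv2.imwrite(f'pics/{n}.png',s['image'][:,:,::-1]); return s
E
python3 - <<'E'
from a import *
import pickle
S={}
for c in('side','top'):
    S[c]=snap(c,c+'0')
    for t in ('tester','socket','terminal','rack','plug','adapter','spare'):
        for f in (landmark_of,):
            r=f(t,c); print(c,t,[(np.round(q['position'],1),round(q['score'],2)) for q in r[:2]])
    print({k:S[c][k] for k in S[c] if k!='image'})
pickle.dump(S,open('S.pkl','wb'))
print(get_obs())
E
```

```text
pics
side tester [(array([310.8, 200.8]), 0.73)]
side socket [(array([318.6, 179.6]), 0.63)]
side terminal [(array([330.8, 162.2]), 0.59)]
side rack [(array([293. , 286.1]), 0.63), (array([361.9, 172.5]), 0.46)]
side plug [(array([292.4, 258.9]), 0.56), (array([292.7, 279.2]), 0.39)]
side adapter [(array([290.9, 301.9]), 0.73)]
side spare [(array([295.5, 261.7]), 0.53), (array([316.7, 237. ]), 0.34)]
{'fx': 456.56695664591007, 'fy': 456.56695664591007, 'cx': 282.11521728737387, 'cy': 210.25927417712086, 'rvec': array([ 0.15587402, -2.68141537,  1.46435125]), 'tvec': array([0.58641228, 0.08892455, 1.30730826])}
top tester [(array([335.5, 229.2]), 0.75), (array([305.7, 146.8]), 0.45)]
top socket [(array([321.2, 234.1]), 0.69)]
top terminal [(array([265.8, 234.8]), 0.73), (array([360. , 242.1]), 0.7)]
top rack [(array([206.4, 226.5]), 0.77)]
top plug [(array([210.8, 223.8]), 0.57)]
top adapter [(array([185.3, 231.1]), 0.67), (array([321.5, 230.7]), 0.25)]
top spare [(array([230.6, 225.1]), 0.65)]
{'fx': 487.08652316083794, 'fy': 487.08652316083794, 'cx': 269.3204422178258, 'cy': 213.18264400258212, 'rvec': array([ 2.156567  , -2.21331649,  0.06523433]), 'tvec': array([0.03444306, 0.57378571, 1.63270821])}
{'clock': 0.8, 'joint_pos': array([ 7.95902351e+01,  2.05422626e+01,  6.79274937e-01,  1.66107803e-03,
       -7.01348954e+01, -1.65050327e+01]), 'qvel': array([ 0.01348783,  0.07962681, -0.01640503, -0.00041502,  0.02198676,
       -0.03310004]), 'tau': array([-5.92394445e-04, -5.82288516e+01,  2.93263596e+01,  7.00109124e+00,
        1.24550995e-02, -4.15014438e-05]), 'tool_pos': array([0.30558209, 0.60182664, 0.22659233]), 'orientation': array([-1.79997527e+02, -8.96476546e-04, -2.69142332e+01]), 'force': array([-0.49865074,  0.75916778,  0.31636263]), 'moment': array([-0.0131932 , -0.00849555,  0.03380734]), 'opening': 0.08760413632664434}
```

View pics/top0.png

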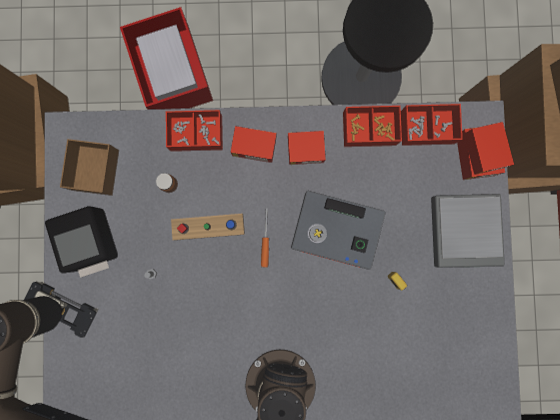

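View pics/side0.png

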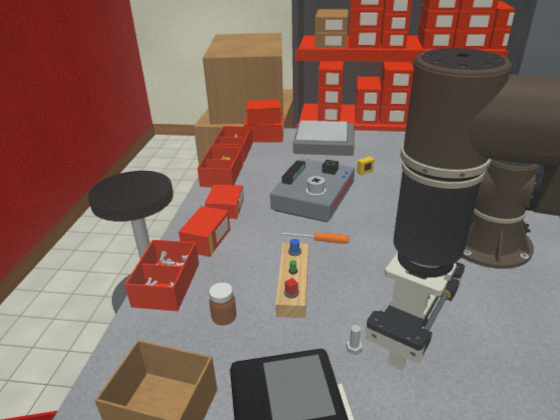

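The top view shows the rack with red (183,229), green (207,226) and blue (231,225), the spindle near (317,233) and the terminal near (360,243). I'll zoom in.

```bash
python3 - <<'E'
import pickle,cv2,numpy as np
S=pickle.load(open('S.pkl','rb'))
t=S['top']['image'][:,:,::-1]; s=S['side']['image'][:,:,::-1]
cv2.imwrite('pics/z1.png',cv2.resize(t[185:275,285:395],None,fx=6.5,fy=6.5,interpolation=cv2.INTER_CUBIC))
cv2.imwrite('pics/z2.png',cv2.resize(t[200:250,160:255],None,fx=8,fy=8,interpolation=cv2.INTER_CUBIC))
cv2.imwrite('pics/z3.png',np.hstack([cv2.resize(s[150:220,265:365],(400,280),interpolation=cv2.INTER_CUBIC),cv2.resize(s[232:322,255:335],(320,360),interpolation=cv2.INTER_CUBIC)[:280]]))
E
```

```text
(no output)
```

View pics/z1.png

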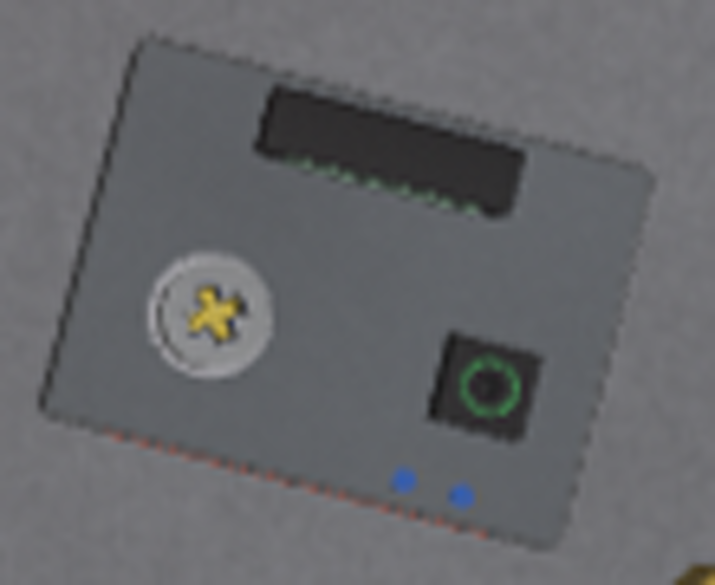

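View pics/z2.png

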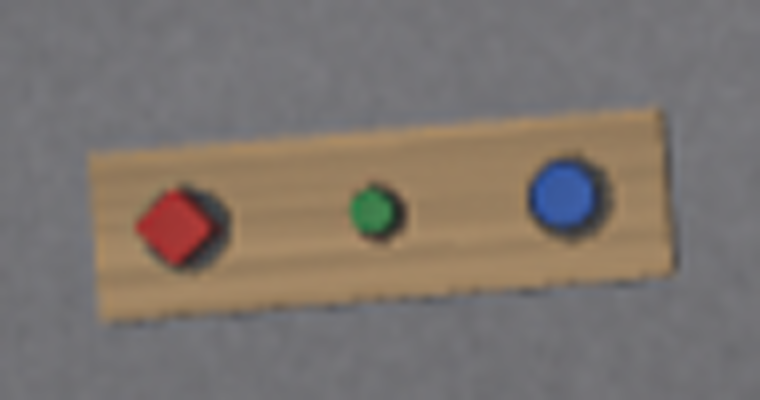

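```bash
cat >> a.py <<'E'
def ray(S,uv):
    R=cv2.Rodrigues(S['rvec'])[0]; c=-R.T@S['tvec']
    d=R.T@np.array([(uv[0]-S['cx'])/S['fx'],(uv[1]-S['cy'])/S['fy'],1]); return c,d
def atz(S,uv,z):
    c,d=ray(S,uv); return (c+d*(z-c[2])/d[2])[:2]
def proj(S,p):
    return cv2.projectPoints(np.float64(p).reshape(-1,1,3),S['rvec'],S['tvec'],np.array([[S['fx'],0,S['cx']],[0,S['fy'],S['cy']],[0,0,1.]]),None)[0][:,0]
def cen(img,box,fn):
    u0,v0,u1,v1=box; I=img[v0:v1,u0:u1].astype(float); r,g,b=I[...,0],I[...,1],I[...,2]
    w=np.clip(fn(r,g,b),0,None); w[w<.15*w.max()]=0; V,U=np.mgrid[v0:v1,u0:u1]; return np.array([(w*U).sum(),(w*V).sum()])/w.sum()
E
python3 - <<'E'
from a import *
import pickle
S=pickle.load(open('S.pkl','rb'));T=S['top'];D=S['side'];t=T['image'];s=D['image']
np.set_printoptions(precision=4,suppress=True)
z=lambda X,Y,f,o:np.array([(X+.5)/f-.5+o[0],(Y+.5)/f-.5+o[1]])
o1=(285,185)
ring=cen(t,(353,235,368,252),lambda r,g,b:g-np.maximum(r,b)-8)
print('ring',ring,atz(T,ring,.1))
sp=z(212,315,6.5,o1);print('spindle',sp,atz(T,sp,.106))
cr=z(216,313,6.5,o1);print('cross',cr,atz(T,cr,.092))
cs=[atz(T,z(X,Y,6.5,o1),.07) for X,Y in((150,40),(655,177),(550,548),(44,412))]
print('corners',cs,np.mean(cs,0)); 
for i in range(4): d=cs[(i+1)%4]-cs[i];print(np.hypot(*d),np.degrees(np.arctan2(d[1],d[0])))
red=lambda r,g,b:r-1.3*np.maximum(g,b)-15
rt=cen(t,(172,220,193,238),lambda r,g,b:r-np.maximum(g,b)*2);gt=cen(t,(200,219,214,234),lambda r,g,b:g-np.maximum(r,b)-8);bt=cen(t,(222,216,240,234),lambda r,g,b:b-np.maximum(r,g)-20)
print('red',rt,atz(T,rt,.076),'gr',gt,atz(T,gt,.070),'bl',bt,atz(T,bt,.076))
rk=[atz(T,z(X,Y,8,(160,200)),.04) for X,Y in((90,155),(660,107),(675,270),(103,320))]
print(rk,np.mean(rk,0))
for i in range(4): d=rk[(i+1)%4]-rk[i];print(np.hypot(*d),np.degrees(np.arctan2(d[1],d[0])))
dm=[atz(T,z(X,Y,8,(160,200)),.076) for X,Y in((178,187),(218,227),(176,268),(136,228))]
for i in range(4): d=dm[(i+1)%4]-dm[i];print('dm',np.hypot(*d),np.degrees(np.arctan2(d[1],d[0])))
print(np.mean(dm,0))
E
```

```text
ring [360.1314 244.2882] [ 0.4616 -0.2694]
spindle [317.1923 233.0385] [ 0.5011 -0.1325]
cross [317.8077 232.7308] [ 0.5023 -0.1358]
corners [array([ 0.6419, -0.1089]), array([ 0.5657, -0.3614]), array([ 0.3809, -0.3012]), array([ 0.4553, -0.0498])] [ 0.5109 -0.2053]
0.26380150365476646 -106.79760804214338
0.19436780960243075 161.95526768722536
0.26221470781903117 73.50351101206591
0.19571764117455306 -17.570466700119383
red [181.3361 227.9335] [0.5299 0.3082] gr [205.9837 225.9848] [0.5345 0.2282] bl [229.9304 223.9104] [0.539  0.1489]
[array([0.5624, 0.3498]), array([0.5763, 0.1107]), array([0.508 , 0.1059]), array([0.4933, 0.3452])] [0.535  0.2279]
0.239520900751841 -86.67738475281264
0.06850821787461592 -176.018512808763
0.2397511932714631 93.50784525739331
0.06928102537393623 3.7847113233109746
dm 0.023292536119069167 -136.13670774554768
dm 0.023862659555658396 133.11054414174785
dm 0.02327840785188533 43.906990958866686
dm 0.023880230765802368 -46.85498499581473
[0.5297 0.307 ]
```

View pics/z3.png

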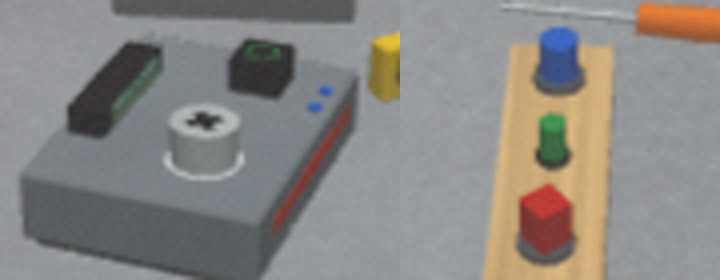

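```bash
python3 - <<'E'
from a import *
import pickle
S=pickle.load(open('S.pkl','rb'));T=S['top'];D=S['side'];t=T['image'];s=D['image']
np.set_printoptions(precision=4,suppress=True)
print('proj side ring,spindle,red,green top', proj(D,[[.4614,-.269,.1],[.5008,-.1338,.106],[.5301,.3079,.076],[.5347,.2282,.07]]))
print('ring side px', (264.5)/4-.5+265,(51.5)/4-.5+150, 'spin', 205.5/4-.5+265,121.5/4-.5+150)
print(atz(D,(330.6,162.5),.1),atz(D,(316,180),.106))
# cross angle via rectified patch
for n,C in(('top',T),('side',D)):
    h=.018;N=72
    g=np.linspace(-h,h,N)
    best=[]
    for ze in((.106,.1,.092)if n=='top' else (.106,)):
        P=np.array([[.5008+x,-.1338+y,ze] for x in g[::-1] for y in g[::-1]])
        uv=proj(C,P).astype(np.float32).reshape(N,N,2)
        I=cv2.remap(C['image'],uv[...,0],uv[...,1],cv2.INTER_CUBIC)
        cv2.imwrite(f'pics/cr_{n}_{int(ze*1000)}.png',cv2.resize(I[:,:,::-1],(360,360),interpolation=cv2.INTER_CUBIC))
        f=I.astype(float)
        w=(255-f.min(2))   # yellow has low blue; dark low
        w-=np.median(w)
        # template cross correlation, x=forward up
        X,Y=np.meshgrid(g[::-1],g[::-1],indexing='ij')
        for dx in np.arange(-4,5)*1e-3:
          for dy in np.arange(-4,5)*1e-3:
            for a in range(0,90,3):
              c,s_=np.cos(np.radians(a)),np.sin(np.radians(a))
              u=(X-dx)*c+(Y-dy)*s_;v=-(X-dx)*s_+(Y-dy)*c
              m=((abs(u)<.013)&(abs(v)<.004))|((abs(v)<.013)&(abs(u)<.004))
              m=cv2.GaussianBlur(m.astype(float),(0,0),3);m-=m.mean()
              best.append(((m*w).sum()/np.sqrt((m*m).sum()*((w-w.mean())**2).sum()),n,ze,dx,dy,a))
    best.sort(reverse=True)
    for b in best[:6]:print(b)
E
python3 -c "
import cv2,numpy as np
cv2.imwrite('pics/cr.png',np.hstack([cv2.imread('pics/cr_'+n+'.png') for n in('top_106','side_106')]))"
```

```text
proj side ring,spindle,red,green top [[330.1163 161.7933]
 [315.7026 179.0759]
 [290.4021 279.9947]
 [292.2192 260.5468]]
ring side px 330.625 162.375 spin 315.875 179.875
[ 0.4596 -0.2639] [ 0.4995 -0.1279]
(np.float64(0.8662767041597861), 'top', 0.106, np.float64(0.001), np.float64(-0.001), 21)
(np.float64(0.8649273837525876), 'top', 0.106, np.float64(0.001), np.float64(-0.001), 18)
(np.float64(0.8606391610861598), 'top', 0.106, np.float64(0.001), np.float64(-0.001), 24)
(np.float64(0.8591328161535093), 'top', 0.1, np.float64(0.001), np.float64(-0.002), 21)
(np.float64(0.8573923357764625), 'top', 0.1, np.float64(0.001), np.float64(-0.002), 18)
(np.float64(0.856962894076728), 'top', 0.1, np.float64(0.001), np.float64(-0.001), 21)
(np.float64(0.9501405466623568), 'side', 0.106, np.float64(0.0), np.float64(0.004), 21)
(np.float64(0.947722349764703), 'side', 0.106, np.float64(0.0), np.float64(0.004), 18)
(np.float64(0.9465691710239325), 'side', 0.106, np.float64(0.0), np.float64(0.004), 24)
(np.float64(0.9398717993848336), 'side', 0.106, np.float64(0.0), np.float64(0.004), 15)
(np.float64(0.9362225185497517), 'side', 0.106, np.float64(0.0), np.float64(0.004), 27)
(np.float64(0.9353441370642163), 'side', 0.106, np.float64(0.001), np.float64(0.004), 21)
```

View pics/cr.png

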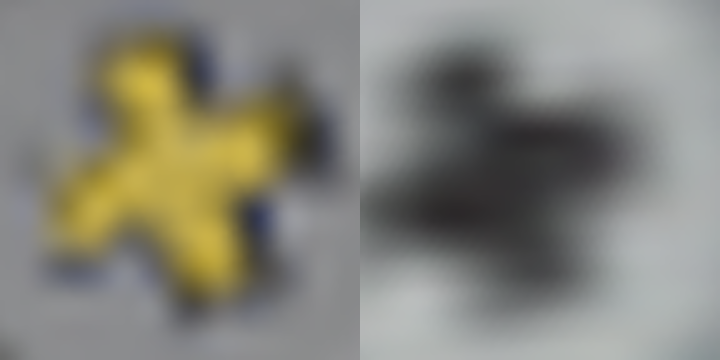

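```bash
cat >> a.py <<'E'
from scipy.spatial.transform import Rotation as Ro
def go(x,y,z,yaw):
    o=get_obs(); R=Ro.from_euler('xyz',o['orientation'],degrees=True)
    d=R.inv().apply(np.array([x,y,z])-o['tool_pos'])*1000
    a=(R.inv()*Ro.from_euler('xyz',[180,0,yaw],degrees=True)).as_rotvec(degrees=True)
    print('clk',round(o['clock'],2),'d mm',d.round(1),'a',a.round(2),'F',o['force'].round(1))
E
python3 -c "
from a import *
go(.5347,.2282,.14,-46.5)"
```

```text
clk 0.8 d mm [373.4 229.4  86.6] a [-0.   -0.   19.59] F [-0.5  0.8  0.3]
```

```bash
python3 -m inch '[{"dx":50,"dy":30,"dz":10,"az":4,"fingers":50},{"dx":100,"dy":62,"dz":20,"az":8,"fingers":50},{"dx":150,"dy":92,"dz":30,"az":12,"fingers":50},{"dx":200,"dy":123,"dz":42,"az":16,"fingers":50},{"dx":250,"dy":154,"dz":55,"az":19.6,"fingers":50},{"dx":300,"dy":184,"dz":66,"az":19.6,"fingers":50},{"dx":345,"dy":212,"dz":78,"az":19.6,"fingers":50},{"dx":373.4,"dy":229.4,"dz":86.6,"az":19.6,"fingers":50}]'; python3 - <<'E'
from a import *
import pickle
S={c:snap(c,c+'1') for c in('top','side')}
t=S['top']['image'][:,:,::-1]; s=S['side']['image'][:,:,::-1]
cv2.imwrite('pics/z4.png',np.hstack([cv2.resize(t[185:265,150:250],(500,400),interpolation=cv2.INTER_CUBIC),cv2.resize(s[200:320,250:325],(250,400),interpolation=cv2.INTER_CUBIC)]))
go(.5347,.2282,.043,-46.5)
E
```

```text
clk 0.9 d mm [373.4 229.4 183.6] a [-0.   -0.   19.58] F [ 0.2 -0.7  0.1]$[0]: bad value
```

View pics/z4.png

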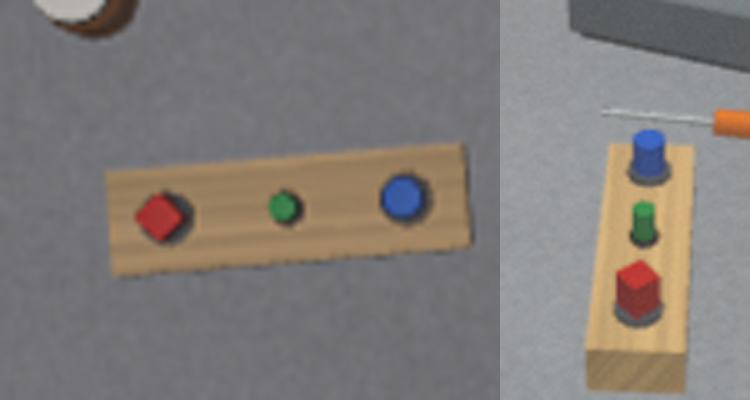

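The arm did not move because the call was refused. I'll give all the keys in every row.

```bash
python3 -m inch '[{"ax":0,"ay":0,"az":4,"dx":50,"dy":30,"dz":10,"fingers":50},{"ax":0,"ay":0,"az":8,"dx":100,"dy":62,"dz":20,"fingers":50},{"ax":0,"ay":0,"az":12,"dx":150,"dy":92,"dz":30,"fingers":50},{"ax":0,"ay":0,"az":16,"dx":200,"dy":123,"dz":42,"fingers":50},{"ax":0,"ay":0,"az":19.6,"dx":250,"dy":154,"dz":55,"fingers":50},{"ax":0,"ay":0,"az":19.6,"dx":300,"dy":184,"dz":66,"fingers":50},{"ax":0,"ay":0,"az":19.6,"dx":345,"dy":212,"dz":78,"fingers":50},{"ax":0,"ay":0,"az":19.6,"dx":373.4,"dy":229.4,"dz":86.6,"fingers":50}]'; python3 - <<'E'
from a import *
go(.5347,.2282,.043,-46.5)
E
```

```text
clock: 1.9
tool_pos: [0.5355, 0.2261, 0.1396]
orientation: [180.0, -0.0, -46.6]
force: [0.5, 0.9, 0.0]
opening: 0.0502
clk 1.9 d mm [-2.1 -0.9 96.6] a [ 0.01 -0.   -0.1 ] F [0.5 0.9 0. ]
```

```bash
python3 - <<'E'
from a import *
S={c:snap(c,c+'2') for c in('top','side')}
t=S['top']['image'][:,:,::-1]; s=S['side']['image'][:,:,::-1]
cv2.imwrite('pics/z5.png',np.hstack([cv2.resize(t[185:265,150:250],(500,400),interpolation=cv2.INTER_CUBIC),cv2.resize(s[200:320,250:325],(250,400),interpolation=cv2.INTER_CUBIC)]))
go(.5347,.2282,.043,-46.5)
E
```

```text
clk 2.0 d mm [-2.6 -1.8 95.9] a [ 0.12  0.   -0.22] F [-0.4  0.6  0.2]
```

View pics/z5.png

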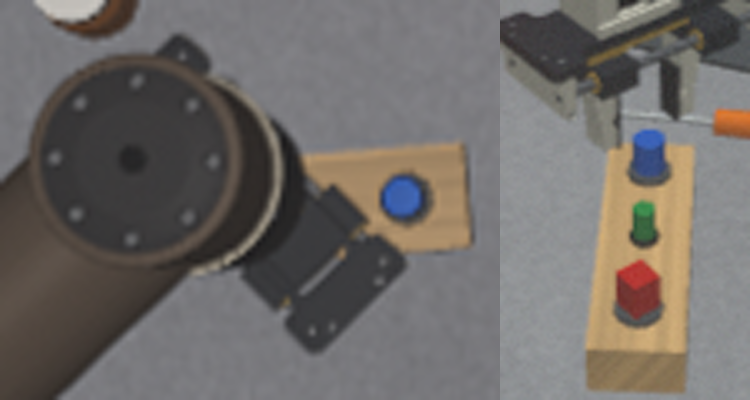

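```bash
python3 -m inch '[{"ax":0,"ay":0,"az":0,"dx":0,"dy":0,"dz":15,"fingers":50},{"ax":0,"ay":0,"az":0,"dx":0,"dy":0,"dz":35,"fingers":50},{"ax":0,"ay":0,"az":0,"dx":0,"dy":0,"dz":55,"fingers":50},{"ax":0,"ay":0,"az":0,"dx":0,"dy":0,"dz":75,"fingers":50},{"ax":0,"ay":0,"az":0,"dx":0,"dy":0,"dz":90,"fingers":50},{"ax":0,"ay":0,"az":0,"dx":0,"dy":0,"dz":96,"fingers":50},{"ax":0,"ay":0,"az":0,"dx":0,"dy":0,"dz":96,"fingers":50}]'; python3 - <<'E'
from a import *
S={c:snap(c,c+'3') for c in('side',)}
s=S['side']['image'][:,:,::-1]
cv2.imwrite('pics/z6.png',cv2.resize(s[220:320,250:340],(540,600),interpolation=cv2.INTER_CUBIC))
go(.5347,.2282,.043,-46.5)
E
```

```text
clock: 2.88
tool_pos: [0.5345, 0.2285, 0.0437]
orientation: [180.0, -0.0, -46.5]
force: [0.0, -0.4, 0.2]
opening: 0.0496
clk 2.92 d mm [0.2 0.4 1.2] a [-0.02 -0.01  0.01] F [0.1 0.4 0.3]
```

View pics/z6.png

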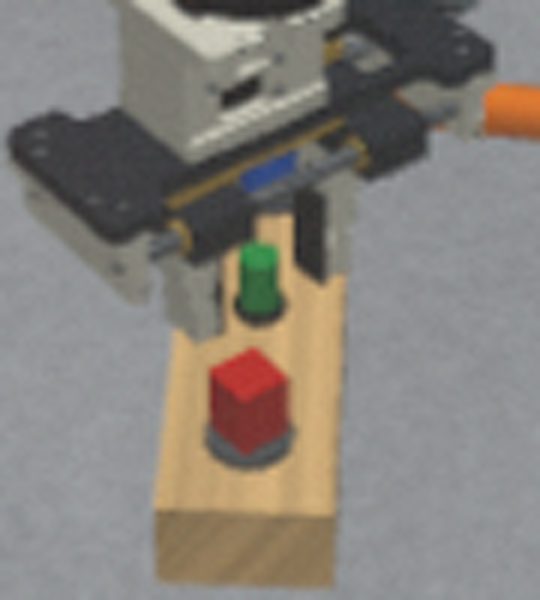

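The plug stands between the fingers, so I'll close on it.

```bash
python3 -m inch '[{"ax":0,"ay":0,"az":0,"dx":0,"dy":0,"dz":0,"fingers":10},{"ax":0,"ay":0,"az":0,"dx":0,"dy":0,"dz":0,"fingers":10},{"ax":0,"ay":0,"az":0,"dx":0,"dy":0,"dz":0,"fingers":10},{"ax":0,"ay":0,"az":0,"dx":0,"dy":0,"dz":0,"fingers":10}]'
python3 -c "
from a import *
go(.4615,-.269,.15,-46.5)"
```

```text
clock: 3.42
tool_pos: [0.5351, 0.2285, 0.0443]
orientation: [-179.9, -0.0, -46.5]
force: [1.4, 2.2, 2.3]
opening: 0.0174
clk 3.42 d mm [ 310.3  395.7 -106. ] a [-0.06 -0.01 -0.01] F [1.4 2.2 2.3]
```

```bash
python3 -m inch '[{"ax":0,"ay":0,"az":0,"dx":0,"dy":0,"dz":-30,"fingers":10},{"ax":0,"ay":0,"az":0,"dx":0,"dy":0,"dz":-80,"fingers":10},{"ax":0,"ay":0,"az":0,"dx":10,"dy":13,"dz":-120,"fingers":10},{"ax":0,"ay":0,"az":0,"dx":30,"dy":39,"dz":-136,"fingers":10},{"ax":0,"ay":0,"az":0,"dx":60,"dy":77,"dz":-136,"fingers":10},{"ax":0,"ay":0,"az":0,"dx":95,"dy":121,"dz":-136,"fingers":10},{"ax":0,"ay":0,"az":0,"dx":130,"dy":166,"dz":-136,"fingers":10},{"ax":0,"ay":0,"az":0,"dx":165,"dy":210,"dz":-136,"fingers":10}]'
python3 -c "
from a import *
go(.4615,-.269,.15,-46.5)"
```

```text
clock: 4.42
tool_pos: [0.4951, -0.0376, 0.1801]
orientation: [-180.0, -0.0, -46.5]
force: [0.8, 0.2, -0.5]
opening: 0.017
clk 4.42 d mm [144.7 183.7  30.1] a [-0.01 -0.    0.01] F [ 0.8  0.2 -0.5]
```

```bash
python3 -m inch '[{"ax":0,"ay":0,"az":0,"dx":35,"dy":45,"dz":0,"fingers":10},{"ax":0,"ay":0,"az":0,"dx":70,"dy":89,"dz":0,"fingers":10},{"ax":0,"ay":0,"az":0,"dx":103,"dy":131,"dz":5,"fingers":10},{"ax":0,"ay":0,"az":0,"dx":130,"dy":166,"dz":15,"fingers":10},{"ax":0,"ay":0,"az":0,"dx":145,"dy":185,"dz":25,"fingers":10},{"ax":0,"ay":0,"az":0,"dx":145,"dy":185,"dz":30,"fingers":10},{"ax":0,"ay":0,"az":0,"dx":145,"dy":185,"dz":30,"fingers":10}]'
python3 - <<'E'
from a import *
import pickle
S={c:snap(c,c+'4') for c in('side','top')}
pickle.dump(S,open('S4.pkl','wb'))
s=S['side']['image'][:,:,::-1];t=S['top']['image'][:,:,::-1]
cv2.imwrite('pics/z7.png',np.hstack([cv2.resize(s[105:205,280:370],(450,500),interpolation=cv2.INTER_CUBIC),cv2.resize(t[200:280,310:380],(350,400),interpolation=cv2.INTER_CUBIC).__class__(0) if 0 else cv2.resize(t[200:270,320:369],(350,500),interpolation=cv2.INTER_CUBIC)]))
go(.4615,-.269,.135,-46.5)
print(get_obs()['tool_pos'],proj(S['side'],[[.4615,-.269,.1]]))
E
```

```text
clock: 5.3
tool_pos: [0.461, -0.2682, 0.1496]
orientation: [180.0, 0.1, -46.5]
force: [0.0, 0.2, -0.5]
opening: 0.0171
clk 5.4 d mm [ 0.7  1.  15.3] a [-0.01 -0.02  0.04] F [-0.1  0.2 -0. ]
[ 0.46172672 -0.26782387  0.15030394] [[330.08638222 161.79216336]]
```

View pics/z7.png

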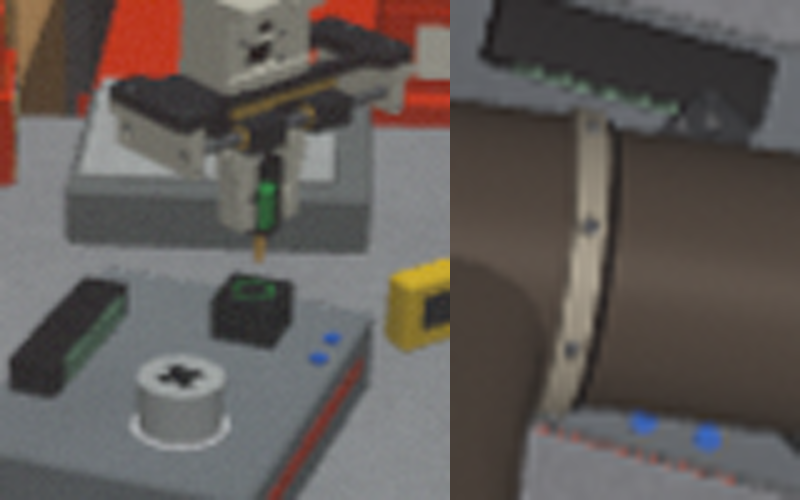

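```bash
python3 - <<'E'
from a import *
import pickle
S=pickle.load(open('S4.pkl','rb'))['side']
c=[.4617,-.2680]
print(proj(S,[c+[.122],c+[.146],c+[.176],c+[.1]]))
im=S['image'][:,:,::-1]
cv2.imwrite('pics/z8.png',cv2.resize(im[130:175,310:355],(585,585),interpolation=cv2.INTER_CUBIC))
E
```

```text
[[330.23301926 155.98585048]
 [330.47550018 149.40167354]
 [330.78451722 141.01081573]
 [330.0143419  161.92368053]]
```

View pics/z8.png

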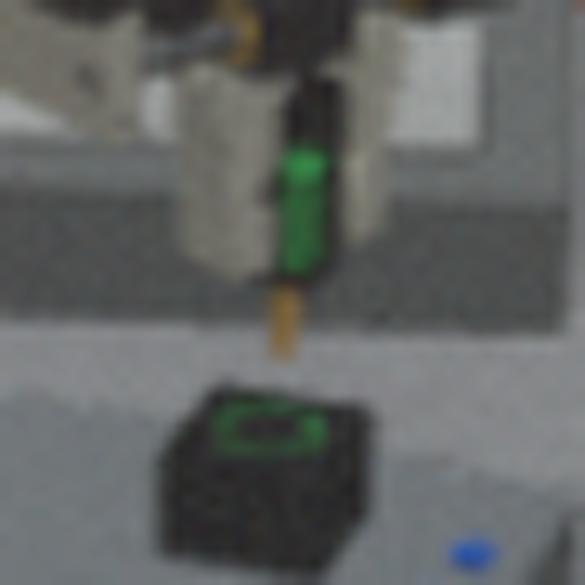

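```bash
python3 - <<'E'
from a import *
import pickle
S=pickle.load(open('S4.pkl','rb'))['side']
p=np.array([.4615,-.268,.122])
for e in np.eye(3)*.01: print(proj(S,[p+e])-proj(S,[p]))
t=S['image']
print(cen(t,(322,158,340,168),lambda r,g,b:g-np.maximum(r,b)-12))
# pin
I=t[150:160,322:342].astype(float); print((I[...,0]-I[...,2]).round()[1:9])
E
```

```text
[[-3.01251511 -0.10620923]]
[[-0.12262254  1.32307003]]
[[ 0.1007466  -2.72977818]]
[330.87261146 162.33757962]
[[-2.  0. -3.  0. -3.  3.  5.  2.  5.  9. 10.  4.  1. -2. -2. -1. -3. -1.
  -3. -4.]
 [-3. -4. -3. -5. -3. -4. -4. -4.  9. 36. 35.  7. -3.  0. -1.  0. -3.  0.
   0. -3.]
 [-1. -1. -4. -3. -3. -3. -1. -3. 16. 57. 55. 16. -4.  0. -1. -3. -1. -2.
  -1. -2.]
 [-3. -5. -2. -2. -2. -3. -2. -4. 15. 54. 51. 13. -2. -1. -2. -2. -2. -2.
  -3.  0.]
 [-5. -4. -4. -5. -4. -4. -3. -3. 10. 57. 46.  6. -6. -3. -1. -4. -4. -2.
  -4. -1.]
 [-4. -6. -5. -4. -6. -6. -5. -4.  9. 51. 38.  0. -4. -5. -5. -5. -6. -5.
  -4. -4.]
 [-6. -5. -4. -4. -3. -7. -4. -4.  3. 23. 17. -5. -3. -4. -5. -4. -6. -5.
  -6. -5.]
 [-4. -6. -5. -2. -4. -4. -4. -6. -5. -3. -6. -5. -5. -6. -4. -5. -4. -4.
  -5. -5.]]
```

```bash
python3 -m inch '[{"ax":0,"ay":0,"az":0,"dx":0.8,"dy":-0.9,"dz":8,"fingers":10},{"ax":0,"ay":0,"az":0,"dx":0.8,"dy":-0.9,"dz":15,"fingers":10},{"ax":0,"ay":0,"az":0,"dx":0.8,"dy":-0.9,"dz":20,"fingers":10},{"ax":0,"ay":0,"az":0,"dx":0.8,"dy":-0.9,"dz":23,"fingers":10},{"ax":0,"ay":0,"az":0,"dx":0.8,"dy":-0.9,"dz":26,"fingers":10},{"ax":0,"ay":0,"az":0,"dx":0.8,"dy":-0.9,"dz":28,"fingers":10}]'
python3 -c "
from a import *
o=get_obs();print(o['force'],o['moment'],o['tool_pos'])
go(.4627,-.269,.122,-46.5)"
```

```text
clock: 6.15
tool_pos: [0.4629, -0.2686, 0.122]
orientation: [-180.0, -0.0, -46.5]
force: [0.6, -0.0, -0.1]
opening: 0.0169
[ 0.62267503 -0.04465372 -0.13051906] [-0.01775537 -0.24787881  0.02396565] [ 0.46289349 -0.26857314  0.1219827 ]
clk 6.15 d mm [ 0.2  0.4 -0. ] a [-0.01 -0.03 -0.02] F [ 0.6 -0.  -0.1]
```

```bash
python3 -m inch '[{"ax":0,"ay":0,"az":0,"dx":0,"dy":0,"dz":3,"fingers":10},{"ax":0,"ay":0,"az":0,"dx":0,"dy":0,"dz":6,"fingers":10},{"ax":0,"ay":0,"az":0,"dx":0,"dy":0,"dz":9,"fingers":10}]'
python3 -c "
from a import *
S=snap('side','side5');im=S['image'][:,:,::-1]
cv2.imwrite('pics/z9.png',cv2.resize(im[130:175,310:355],(585,585),interpolation=cv2.INTER_CUBIC))
o=get_obs();print(o['force'],o['moment'],o['tool_pos'])"
```

```text
clock: 6.52
tool_pos: [0.4629, -0.2685, 0.1129]
orientation: [-180.0, -0.0, -46.5]
force: [0.9, -0.3, 1.1]
opening: 0.0172
[ 2.0648623  -0.72721163 -1.0375628 ] [-0.22379339 -0.75230322 -0.02841987] [ 0.46284342 -0.26847982  0.11257751]
```

View pics/z9.png

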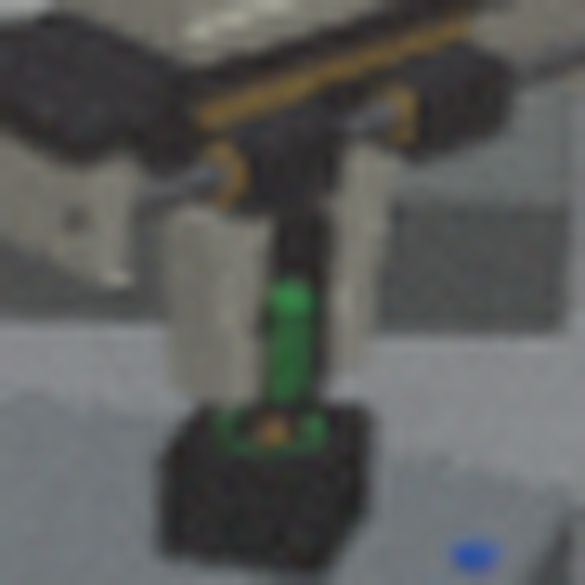

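```bash
python3 -m inch '[{"ax":0,"ay":0,"az":0,"dx":0.8,"dy":-0.4,"dz":2,"fingers":10},{"ax":0,"ay":0,"az":0,"dx":0.8,"dy":-0.4,"dz":5,"fingers":10},{"ax":0,"ay":0,"az":0,"dx":0.8,"dy":-0.4,"dz":7,"fingers":10}]'
python3 -c "
from a import *
o=get_obs();print(o['force'],o['moment'],o['tool_pos'],o['orientation'])"
```

```text
clock: 6.95
tool_pos: [0.4631, -0.2687, 0.1056]
orientation: [180.0, 0.0, -46.5]
force: [-0.4, 0.2, 0.0]
opening: 0.0174
[-0.4250539   0.1982946   0.04858791] [0.01459246 0.04668584 0.04946656] [ 0.46309242 -0.26869529  0.10555619] [ 1.79975977e+02  3.62092322e-02 -4.65221052e+01]
```

Clean so far. I'll press until the collar seats.

```bash
python3 -m inch '[{"ax":0,"ay":0,"az":0,"dx":0,"dy":0,"dz":1,"fingers":10},{"ax":0,"ay":0,"az":0,"dx":0,"dy":0,"dz":2,"fingers":10},{"ax":0,"ay":0,"az":0,"dx":0,"dy":0,"dz":3,"fingers":10},{"ax":0,"ay":0,"az":0,"dx":0,"dy":0,"dz":3,"fingers":10}]'
python3 -c "
from a import *
o=get_obs();print(o['force'],o['moment'],o['tool_pos'],o['orientation'])"
```

```text
clock: 7.45
tool_pos: [0.4634, -0.2688, 0.1043]
orientation: [180.0, -0.0, -46.5]
force: [-4.1, 3.9, 12.0]
opening: 0.017
[-4.09894097  3.90553259 11.95813607] [1.35782342 1.61005182 0.0317553 ] [ 0.4633509  -0.26877314  0.1042689 ] [ 1.79993448e+02 -2.55049141e-02 -4.64887303e+01]
```

```bash
python3 -m inch '[{"ax":0,"ay":0,"az":0,"dx":0,"dy":0,"dz":-0.5,"fingers":45},{"ax":0,"ay":0,"az":0,"dx":0,"dy":0,"dz":-0.5,"fingers":45},{"ax":0,"ay":0,"az":0,"dx":0,"dy":0,"dz":-0.5,"fingers":45},{"ax":0,"ay":0,"az":0,"dx":0,"dy":0,"dz":-20,"fingers":60},{"ax":0,"ay":0,"az":0,"dx":0,"dy":0,"dz":-60,"fingers":80},{"ax":0,"ay":0,"az":0,"dx":0,"dy":0,"dz":-60,"fingers":80}]'
python3 -c "
from a import *
S=snap('side','side6');im=S['image'][:,:,::-1]
cv2.imwrite('pics/z10.png',cv2.resize(im[130:175,310:355],(585,585),interpolation=cv2.INTER_CUBIC))
go(.5305,.3079,.14,-46.5)
print(get_obs()['tool_pos'])"
```

```text
clock: 8.2
tool_pos: [0.4653, -0.2694, 0.1658]
orientation: [-179.9, -0.3, -46.5]
force: [-0.3, -0.0, -0.5]
opening: 0.0696
clk 8.25 d mm [-373. -445.   24.] a [-0.09 -0.12 -0.02] F [-0.2 -0.  -0.7]
[ 0.46423222 -0.26891307  0.1640949 ]
```

View pics/z10.png

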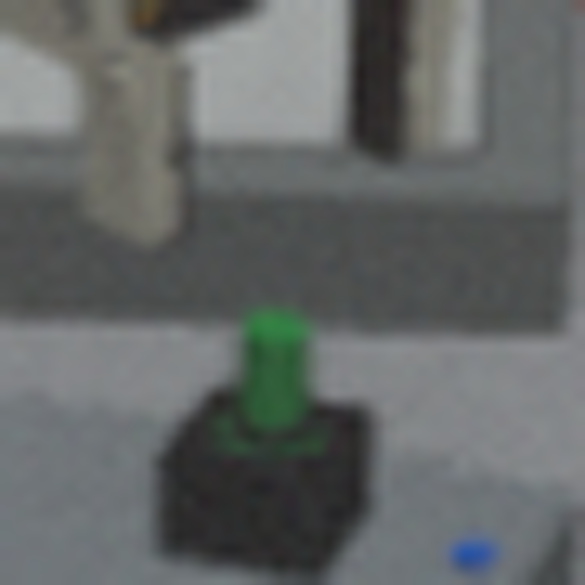

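```bash
python3 -m inch '[{"ax":0,"ay":0,"az":0,"dx":-20,"dy":-24,"dz":0,"fingers":87},{"ax":0,"ay":0,"az":0,"dx":-56,"dy":-67,"dz":0,"fingers":87},{"ax":0,"ay":0,"az":0,"dx":-95,"dy":-113,"dz":0,"fingers":87},{"ax":0,"ay":0,"az":0,"dx":-134,"dy":-160,"dz":0,"fingers":87},{"ax":0,"ay":0,"az":0,"dx":-173,"dy":-206,"dz":0,"fingers":87},{"ax":0,"ay":0,"az":0,"dx":-212,"dy":-253,"dz":0,"fingers":87},{"ax":0,"ay":0,"az":0,"dx":-251,"dy":-299,"dz":0,"fingers":87},{"ax":0,"ay":0,"az":0,"dx":-290,"dy":-346,"dz":5,"fingers":87}]'
python3 -m inch '[{"ax":0,"ay":0,"az":0,"dx":-36,"dy":-43,"dz":5,"fingers":87},{"ax":0,"ay":0,"az":0,"dx":-65,"dy":-77,"dz":12,"fingers":87},{"ax":0,"ay":0,"az":0,"dx":-83,"dy":-99,"dz":18,"fingers":87},{"ax":0,"ay":0,"az":0,"dx":-83,"dy":-99,"dz":19,"fingers":87},{"ax":0,"ay":0,"az":0,"dx":-83,"dy":-99,"dz":19,"fingers":87}]'
python3 - <<'E'
from a import *
S=snap('side','side7');im=S['image'][:,:,::-1]
cv2.imwrite('pics/z11.png',cv2.resize(im[220:320,250:340],(540,600),interpolation=cv2.INTER_CUBIC))
go(.5305,.3079,.049,-46.5)
print(get_obs()['tool_pos'])
E
```

```text
clock: 9.25
tool_pos: [0.5145, 0.1817, 0.1573]
orientation: [180.0, 0.0, -46.5]
force: [1.9, -0.2, 1.1]
opening: 0.0867
clock: 9.88
tool_pos: [0.5292, 0.3072, 0.1382]
orientation: [179.9, 0.0, -46.5]
force: [0.3, -0.3, -0.3]
opening: 0.0869
clk 9.93 d mm [ 0.1 -1.4 89.7] a [ 0.05  0.   -0.06] F [-0.4 -0.3  1.4]
[0.5294899  0.30704417 0.13869334]
```

View pics/z11.png

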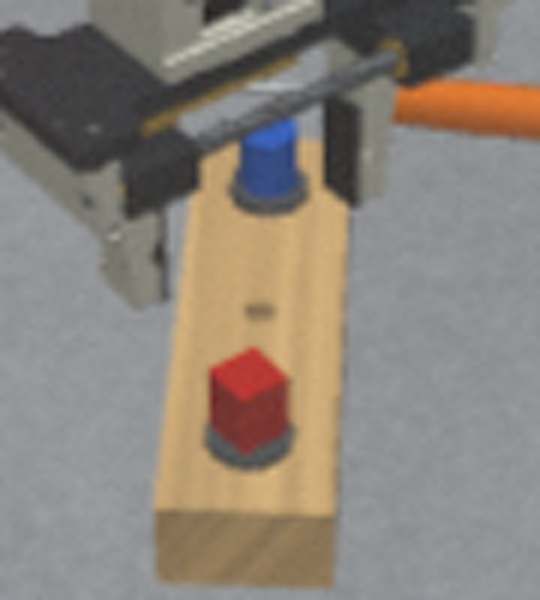

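```bash
python3 -m inch '[{"ax":0,"ay":0,"az":0,"dx":0,"dy":-1,"dz":20,"fingers":87},{"ax":0,"ay":0,"az":0,"dx":0,"dy":-1,"dz":45,"fingers":87},{"ax":0,"ay":0,"az":0,"dx":0,"dy":-1,"dz":70,"fingers":87},{"ax":0,"ay":0,"az":0,"dx":0,"dy":-1,"dz":84,"fingers":70},{"ax":0,"ay":0,"az":0,"dx":0,"dy":-1,"dz":89,"fingers":60},{"ax":0,"ay":0,"az":0,"dx":0,"dy":-1,"dz":89,"fingers":55}]'
python3 - <<'E'
from a import *
S=snap('side','side8');im=S['image'][:,:,::-1]
cv2.imwrite('pics/z12.png',cv2.resize(im[240:330,250:340],(540,540),interpolation=cv2.INTER_CUBIC))
go(.5305,.3079,.049,-46.5)
print(get_obs()['tool_pos'])
E
```

```text
clock: 10.68
tool_pos: [0.5307, 0.3087, 0.0504]
orientation: [-180.0, -0.0, -46.5]
force: [-0.0, -0.5, 0.6]
opening: 0.0623
clk 10.72 d mm [0.6 1.  1.7] a [-0.06 -0.01 -0.02] F [-0.3 -0.2 -0.2]
[0.53082202 0.30897912 0.05072807]
```

View pics/z12.png

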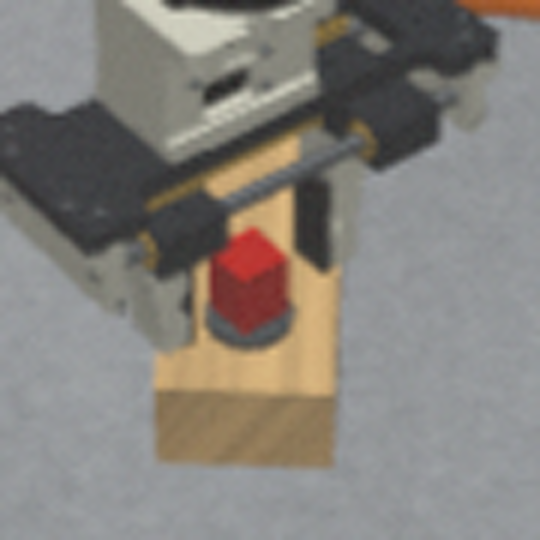

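```bash
python3 -m inch '[{"ax":0,"ay":0,"az":0,"dx":0.5,"dy":0.5,"dz":1,"fingers":30},{"ax":0,"ay":0,"az":0,"dx":0.5,"dy":0.5,"dz":1,"fingers":15},{"ax":0,"ay":0,"az":0,"dx":0.5,"dy":0.5,"dz":1,"fingers":15},{"ax":0,"ay":0,"az":0,"dx":0.5,"dy":0.5,"dz":1,"fingers":15},{"ax":0,"ay":0,"az":0,"dx":0.5,"dy":0.5,"dz":1,"fingers":15},{"ax":0,"ay":0,"az":0,"dx":0.5,"dy":0.5,"dz":1,"fingers":15}]'
python3 - <<'E'
from a import *
go(.5030,-.1343,.19,-70)
o=get_obs();print(o['tool_pos'],o['moment'])
E
```

```text
clock: 11.48
tool_pos: [0.5305, 0.3083, 0.0492]
orientation: [-180.0, -0.0, -46.5]
force: [0.4, 0.1, 1.3]
opening: 0.0237
clk 11.47 d mm [ 302.2  324.5 -141. ] a [-0.03  0.   23.49] F [0.4 0.1 1.3]
[0.53051468 0.30826823 0.04917015] [ 0.15545286  0.09301008 -0.00961586]
```

```bash
python3 -m inch '[{"ax":0,"ay":0,"az":0,"dx":0,"dy":0,"dz":-25,"fingers":15},{"ax":0,"ay":0,"az":0,"dx":0,"dy":0,"dz":-75,"fingers":15},{"ax":0,"ay":0,"az":0,"dx":10,"dy":11,"dz":-120,"fingers":15},{"ax":0,"ay":0,"az":0,"dx":30,"dy":32,"dz":-140,"fingers":15},{"ax":0,"ay":0,"az":3,"dx":60,"dy":64,"dz":-141,"fingers":15},{"ax":0,"ay":0,"az":7,"dx":100,"dy":107,"dz":-141,"fingers":15},{"ax":0,"ay":0,"az":11,"dx":140,"dy":150,"dz":-141,"fingers":15},{"ax":0,"ay":0,"az":15,"dx":180,"dy":193,"dz":-141,"fingers":15}]'
python3 -c "
from a import *
go(.5030,-.1343,.19,-70)"
```

```text
clock: 12.48
tool_pos: [0.5134, 0.0429, 0.1897]
orientation: [180.0, 0.0, -61.6]
force: [0.6, -0.1, -0.7]
opening: 0.024
clk 12.47 d mm [151.   93.3  -0.3] a [0.02 0.01 8.37] F [ 0.6 -0.1 -0.7]
```

```bash
python3 -m inch '[{"ax":0,"ay":0,"az":3,"dx":50,"dy":31,"dz":0,"fingers":15},{"ax":0,"ay":0,"az":6,"dx":92,"dy":58,"dz":0,"fingers":15},{"ax":0,"ay":0,"az":8.5,"dx":125,"dy":78,"dz":0,"fingers":15},{"ax":0,"ay":0,"az":8.5,"dx":146,"dy":91,"dz":0,"fingers":15},{"ax":0,"ay":0,"az":8.5,"dx":152,"dy":95.4,"dz":8,"fingers":15},{"ax":0,"ay":0,"az":8.5,"dx":152,"dy":95.4,"dz":14,"fingers":15},{"ax":0,"ay":0,"az":8.5,"dx":152,"dy":95.4,"dz":14,"fingers":15},{"ax":0,"ay":0,"az":8.5,"dx":152,"dy":95.4,"dz":14,"fingers":15}]'
python3 - <<'E'
from a import *
S={c:snap(c,c+'9') for c in('side','top')}
import pickle;pickle.dump(S,open('S9.pkl','wb'))
im=S['side']['image'][:,:,::-1]
cv2.imwrite('pics/z13.png',cv2.resize(im[130:200,285:355],(595,595),interpolation=cv2.INTER_CUBIC))
go(.5030,-.1343,.15,-70)
o=get_obs();print(o['tool_pos'],o['orientation'])
print(proj(S['side'],[[.503,-.1343,.106],[.503,-.1343,.136],[.503,-.1343,.106+.03]]))
E
```

```text
clock: 13.48
tool_pos: [0.503, -0.1337, 0.176]
orientation: [180.0, -0.0, -69.9]
force: [-0.0, -0.0, -1.1]
opening: 0.0242
clk 13.57 d mm [ 0.4  0.3 26.2] a [-0.02 -0.01  0.04] F [ 0.7  0.1 -0.9]
[ 0.50310982 -0.13383416  0.17616939] [-1.79978030e+02 -7.62029629e-03 -6.99597554e+01]
[[315.00725957 178.96950466]
 [315.15707597 170.41228265]
 [315.15707597 170.41228265]]
```

View pics/z13.png

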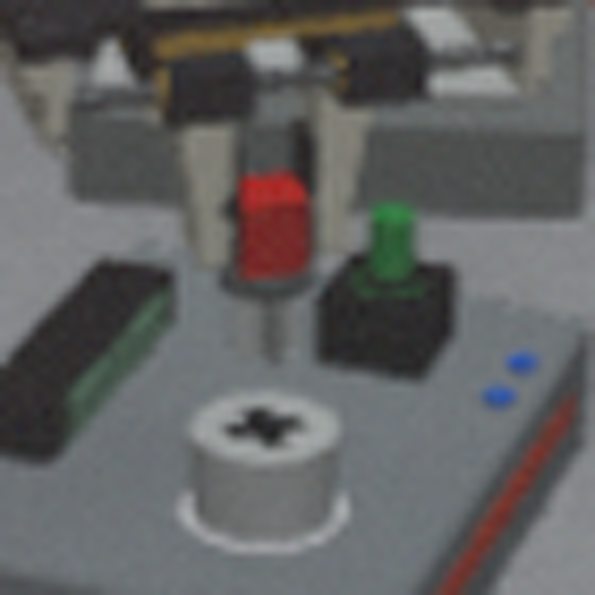

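```bash
python3 -m inch '[{"ax":0,"ay":0,"az":0,"dx":0.2,"dy":-0.4,"dz":10,"fingers":15},{"ax":0,"ay":0,"az":0,"dx":0.2,"dy":-0.4,"dz":20,"fingers":15},{"ax":0,"ay":0,"az":0,"dx":0.2,"dy":-0.4,"dz":27,"fingers":15},{"ax":0,"ay":0,"az":0,"dx":0.2,"dy":-0.4,"dz":31,"fingers":15},{"ax":0,"ay":0,"az":0,"dx":0.2,"dy":-0.4,"dz":33,"fingers":15},{"ax":0,"ay":0,"az":0,"dx":0.2,"dy":-0.4,"dz":34,"fingers":15}]'
python3 - <<'E'
from a import *
S=snap('side','side10')
im=S['image'][:,:,::-1]
cv2.imwrite('pics/z14.png',cv2.resize(im[140:200,285:345],(600,600),interpolation=cv2.INTER_CUBIC))
o=get_obs();print(o['tool_pos'],o['orientation'],o['force'],o['moment'])
E
```

```text
clock: 14.32
tool_pos: [0.5033, -0.1345, 0.142]
orientation: [-180.0, -0.0, -70.0]
force: [0.3, 0.5, -2.0]
opening: 0.0235
[ 0.503331   -0.13448897  0.14194722] [-1.79993831e+02 -4.13891190e-03 -7.00165075e+01] [ 0.64506448 -0.23893861 -1.93933689] [ 0.09387592 -0.0751322  -0.0208756 ]
```

View pics/z14.png

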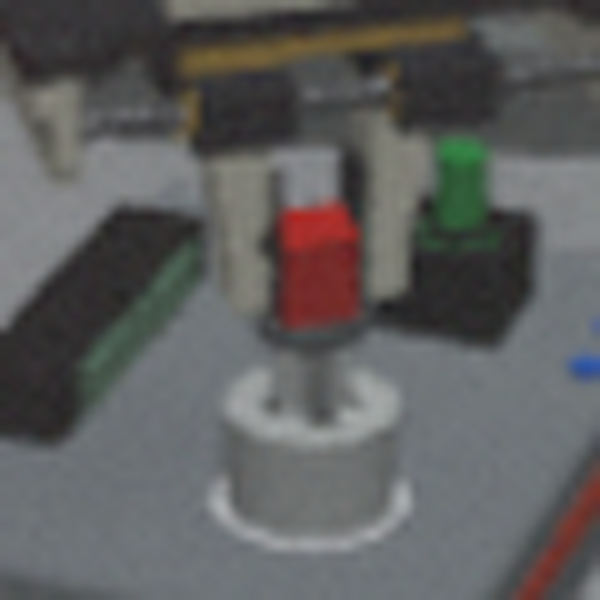

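The stem is entering with no contact force. I'll go further down.

```bash
python3 -m inch '[{"ax":0,"ay":0,"az":0,"dx":0,"dy":0,"dz":2,"fingers":15},{"ax":0,"ay":0,"az":0,"dx":0,"dy":0,"dz":4,"fingers":15},{"ax":0,"ay":0,"az":0,"dx":0,"dy":0,"dz":6,"fingers":15},{"ax":0,"ay":0,"az":0,"dx":0,"dy":0,"dz":8,"fingers":15}]'
python3 - <<'E'
from a import *
o=get_obs();print(o['tool_pos'],o['orientation'],o['force'],o['moment'])
E
```

```text
clock: 14.88
tool_pos: [0.5033, -0.1345, 0.1338]
orientation: [-180.0, -0.0, -70.0]
force: [-0.8, -0.9, -1.4]
opening: 0.0239
[ 0.50326602 -0.13447831  0.1338314 ] [-1.79998253e+02 -7.70790684e-04 -7.00165651e+01] [-0.81803083 -0.89111387 -1.37618973] [0.03297844 0.00948489 0.0081738 ]
```

```bash
python3 -m inch '[{"ax":0,"ay":0,"az":0,"dx":0,"dy":0,"dz":3,"fingers":15},{"ax":0,"ay":0,"az":0,"dx":0,"dy":0,"dz":6,"fingers":15},{"ax":0,"ay":0,"az":0,"dx":0,"dy":0,"dz":9,"fingers":15},{"ax":0,"ay":0,"az":0,"dx":0,"dy":0,"dz":12,"fingers":15},{"ax":0,"ay":0,"az":0,"dx":0,"dy":0,"dz":15,"fingers":15},{"ax":0,"ay":0,"az":0,"dx":0,"dy":0,"dz":17,"fingers":15},{"ax":0,"ay":0,"az":0,"dx":0,"dy":0,"dz":17,"fingers":15}]'
python3 - <<'E'
from a import *
o=get_obs();print(o['tool_pos'],o['orientation'],o['force'],o['moment'])
E
```

```text
clock: 15.75
tool_pos: [0.5034, -0.1345, 0.1171]
orientation: [-180.0, -0.0, -70.0]
force: [-1.2, 1.2, 6.7]
opening: 0.0237
[ 0.50338496 -0.13452662  0.1170765 ] [-1.79989432e+02 -1.30191381e-02 -7.00092090e+01] [-1.1802851   1.23295573  6.66602131] [ 0.35336879  0.76488368 -0.00383052]
```

```bash
python3 -m inch '[{"ax":0,"ay":0,"az":0,"dx":0,"dy":0,"dz":1,"fingers":15},{"ax":0,"ay":0,"az":0,"dx":0,"dy":0,"dz":2,"fingers":15},{"ax":0,"ay":0,"az":0,"dx":0,"dy":0,"dz":2.5,"fingers":15},{"ax":0,"ay":0,"az":0,"dx":0,"dy":0,"dz":3,"fingers":15},{"ax":0,"ay":0,"az":0,"dx":0,"dy":0,"dz":3,"fingers":15},{"ax":0,"ay":0,"az":0,"dx":0,"dy":0,"dz":3,"fingers":15}]'
python3 - <<'E'
from a import *
S=snap('side','side11')
im=S['image'][:,:,::-1]
cv2.imwrite('pics/z15.png',cv2.resize(im[140:200,285:345],(600,600),interpolation=cv2.INTER_CUBIC))
o=get_obs();print(o['tool_pos'],o['orientation'],o['force'],o['moment'])
E
```

```text
clock: 16.5
tool_pos: [0.5034, -0.1345, 0.1151]
orientation: [-180.0, -0.0, -70.0]
force: [-5.6, 1.7, 13.8]
opening: 0.024
[ 0.50342323 -0.1345917   0.11507686] [-1.79964664e+02 -3.29324837e-02 -6.99969419e+01] [-4.37179666  2.21796412 14.01842617] [ 0.88051219  1.94322777 -0.04818186]
```

View pics/z15.png

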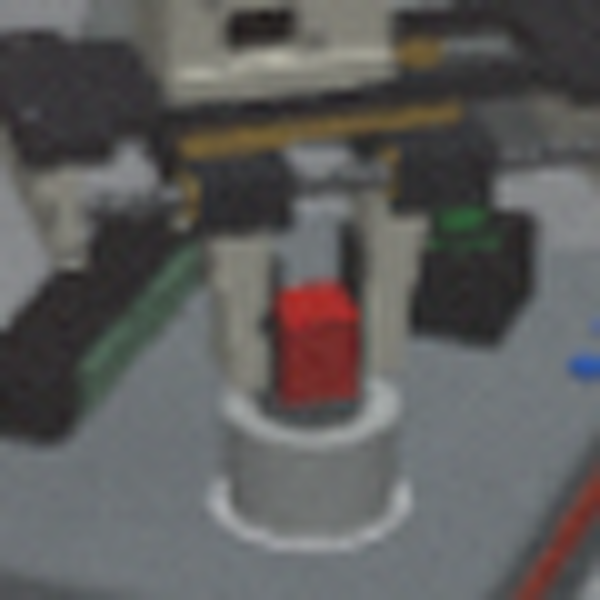

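```bash
python3 -m inch '[{"ax":0,"ay":0,"az":0,"dx":0,"dy":0,"dz":0.5,"fingers":15},{"ax":0,"ay":0,"az":0,"dx":0,"dy":0,"dz":0.5,"fingers":15},{"ax":0,"ay":0,"az":0,"dx":0,"dy":0,"dz":0.5,"fingers":15},{"ax":0,"ay":0,"az":0,"dx":0,"dy":0,"dz":0.5,"fingers":15}]'
python3 - <<'E'
from a import *
S=snap('top','top12')
cv2.imwrite('pics/z16.png',S['image'][150:300,150:420,::-1].repeat(2,0).repeat(2,1))
o=get_obs();print(o['tool_pos'],o['force'],o['opening'])
E
```

```text
clock: 17.05
tool_pos: [0.5034, -0.1346, 0.115]
orientation: [-180.0, -0.0, -70.0]
force: [-6.2, 3.3, 17.8]
opening: 0.0235
[ 0.5034355  -0.13457526  0.11502978] [-6.96423656  2.47517889 18.40544892] 0.023835959307014792
```

View pics/z16.png

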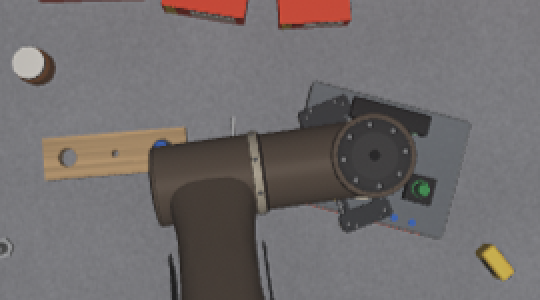

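The plug stands centred in the terminal at (422,189) in the zoom. The bystanders that show are where they were, and the adapter is pressed flush. I'll hand in.

```bash
python3 -c "
from plant import *
print(close_job())"
```

```text
the job is handed in; nothing more can be done
None
```

The job is handed in at about 17 s. The green plug is in the terminal, and the red adapter is meshed in the spindle and still held pressed down.

- **Plug:** It stopped under about 12 N with the tool at 104.3 mm, where about 104 was expected for fully home. The side picture taken after release showed its collar on the block, and the last top picture shows it still there.
- **Adapter:** I turned it 23.5° to match the cross. It went in with no sign of jamming, the spring was felt, and it stopped with the tool at 115.0 mm, where 115.2 was expected for flush. The gripper was still pressing with about 18 N, and the side picture shows the collar on the spindle face.
- **Bystanders:** In the last top picture, the cartons in view, the jar and the tape measure were where they started. The blue-headed adapter, the screwdriver and the bolt were partly hidden or at the edge of it. The arm did not go near enough to touch them.

**Not clean or not checked:**
- The first move call was refused because some keys were missing from its rows; nothing moved.
- The two cameras disagreed by a few mm. The terminal turned out about 1.5 mm further in x than the top camera said, and I applied that shift to the socket too.
- I did not read the plunger or spindle joints directly. Depth and mesh are judged from tool height, force and pictures.

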